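# Load the sanding cradle and hold the suction flap at 45 degrees

## Task

Get the sanding station ready: set the two turned legs tenon down into the cradle, each fully home in the bore that matches its tenon (thick leg in the wide bore, thin leg in the narrow one), and let go of them while the suction flap is still shut. Then lift the flap of the suction box by its handle to 45 degrees, in line with the slanted sight bar beside it, and finish there still holding it with the gripper, because it falls shut if let go. Leave the other things on the bench where they are.

Things in the scene. Friction and masses are not known exactly. Their poses are not given: they have to be found in the camera images.
- thick_leg: the thicker of two turned beech furniture legs, standing upright and loose on its tenon: tenon 30 mm diameter, 30 mm long, below; above it, from a square shoulder, a plain round body 42 mm diameter, 50 mm long (80 mm tall overall), about 60 g. Origin: centre of the tenon's underside; z is its axis, up
- thin_leg: the thinner turned beech leg, standing likewise: tenon 18 mm diameter, 30 mm long, below a body 30 mm diameter, 50 mm long (80 mm tall overall), about 30 g. Origin: centre of the tenon's underside; z is its axis, up
- cradle: wooden sanding cradle fixed to the bench at any yaw: a block 85 (x) x 150 (y) x 45 mm high with two blind bores, 36 mm deep, in its top. Origin: centre of its underside
- cradle_hole0 (a point): centre of the wide bore's mouth, on the cradle's top face 45 mm above the bench; the bore is 33 mm wide with a 2 mm chamfer, for the thick leg's tenon. z up
- cradle_hole1 (a point): centre of the narrow bore's mouth, on the cradle's top face 70 mm from the other; 21 mm wide with a 2 mm chamfer, for the thin leg's tenon. z up
- suction_box: grey metal dust suction box fixed to the bench, 160 (x) x 200 (y) x 110 mm high, open on top under a plywood flap 165 x 200 x 8 mm; a duct stub leaves its far (+x) side. A steel sight bar fixed at its +y side starts at the hinge and slopes up towards -x at 45 degrees, 110 mm long. Origin: centre of its underside; the flap's handle is on the -x side
- flap (a joint): the flap's opening angle in rad: 0 shut (lying level), grows as its handle edge rises, stop at 1.25. The hinge runs along the box's y axis at its far (+x) top edge. The flap weighs about 0.45 kg, the hinge is free and without spring: it falls shut from any angle when let go
- flap_handle (a point): middle of the flap's handle (moves with the flap): a round steel bar 12 mm thick, 120 mm long, parallel to the hinge, on two arms at its ends, its centre 50 mm in front of the flap's edge, 55 mm in front of the box wall, 215 mm from the hinge line and 6 mm above the flap's underside; 116 mm above the bench when shut. Its x runs along the flap to the hinge, its y along the bar
- flap_hinge (a point): middle of the hinge line, 110 mm above the bench; it turns with the flap (y along the hinge)
- sanding_block: cork sanding block, 70 x 110 x 34 mm, lying loose; leave it alone. Origin: centre of its underside
- brush: bench brush about 200 mm long, lying loose at the left; leave it alone. Origin: centre of its underside
- orbital_sander: hand-held random orbital sander, 124 mm across its pad, 160 mm tall, standing on its pad near the bench side; leave it alone. Origin: centre of its pad's underside
- tin: small open steel cup, 60 mm across the rim, 60 mm high, standing loose behind the legs; leave it alone. Origin: centre of its underside
- offcut: wooden offcut strip, 160 x 35 x 20 mm, lying loose at the left; leave it alone. Origin: centre of its underside

How it is judged:
By the outcome, as a careful person would: the job done as asked, in the order asked, and still so for the second after the job is handed in, while the arm keeps its last pose, push and grip.
It also fails if it takes over 72 s, if anything falls off the work surface, if the arm or the gripper's body presses on something with over 40 N, if the wrist force passes 120 N, or if a joint passes its speed limit or range.

## Robot

A 7-joint arm with a two-finger parallel gripper is mounted at the origin on the work surface. World frame = base frame: x ahead of the robot, y to its left, z up, the work surface at z = 0. Lengths are in m, angles in rad, forces in N, time in s.
With the tool pointing down it reaches from about 0.425 to 0.875 m from the base axis. Payload 8.4 kg.
Tool frame: the origin (TCP) lies at the very end of the fingers, on their centre line; the grasp point (between the pads) lies 19 mm behind it; z points along the fingers, y is the line along which they close (so a half turn about z gives the same grasp; the last joint's range is limited). The gripper opens to 85 mm and grips with 20 to 120 N. Pads are 22 mm wide; open, the fingers measure 114 mm over their backs; the gripper's body (76 mm by 85 mm) begins 54 mm behind the grasp point. The pads swing forward as they close: fully open they stand 13 mm farther back than shut.
Start: joints at [1.126, 0.333, 0.04, 1.465, -0.013, 1.343, -0.059], TCP at [0.22, -0.612, 0.231] pointing down, gripper open.
Joint ranges: [-2.58, 2.58], [-0.38, 2.09], [-1.3, 1.39], [0.25, 2.4], [-1.5, 4.64], [0.08, 2.09], [-2.65, 2.65]. Speed limits (rad/s): [2.22, 2.22, 2.79, 2.79, 3.14, 3.14, 3.14].

## Interface

Orientations are given as a rotation vector (axis times angle).
In Python, from station import manip, cams, readout gives the robot as it stands (manip), with the cameras (cams) and the readings (readout).
- The arm moves only by the shell command python3 inch.py FILE [OPENING], which reads ROWS from the file FILE. ROWS is a JSON object with one list for each field, all of the same length, 1 to 5, a row being the entries at one place: dx, dy, dz (the shift in normalised numbers (1 is 0.8 m)), ax, ay, az (a rotation vector in shares of pi rad (1.0 is pi rad)); each row is the pose to reach, as a shift and turn from the pose commanded when the command began, along the tool's axes at that moment; what a row does not reach only later rows make up. A row lasts 1/12 s, in which the tool goes at most 0.0417 m and 0.125 rad, less where a joint would pass 70% of its speed; a pose out of reach is approached as far as the arm can. OPENING is the opening from 0.0 (shut) to 1.0 (fully open), set as the command begins (- or left out keeps the last). The fingers move at their own pace and stop on an object; the grip force is fixed at half the most. Time passes only in rows, so rows that do not move let the fingers close. It prints the time, the measured TCP pose, the force, the opening and the grip force at its end. A shift or turn number past 1, either way, is cut back to 1. Input that does not fit is refused with a message, and nothing moves.
- readout.get_obs(): the state, without advancing time (a new reading comes with each control period).
- cams.capture(name): name is "scene" or "top" or "wrist"; returns a dict with "img" (384x512x3 uint8, red, green, blue), "K" (3x3 intrinsics, pixels), "k1" (the pictures are not rectified: a ray, as slopes to the right and down, at radius r is drawn at 1 + k1 r^2 times it, then the intrinsics apply), "R" (3x3) and "t" (3): a world point X has camera coordinates R X + t. Camera axes: x right, y down, z forward; pixel columns grow to the right and rows downward; lengths in m; the calibration is good to about 2 mm. A picture is of the moment at which its call begins. There is no depth.
- manip.job_done(): hands the job in; it is judged then, once.
The state is a dict: "clock": time; "joint_positions": joint angles; "qvel": joint speeds; "effort": joint torques, N m; "tool_pos": TCP position; "eef_rot": TCP orientation; "ft_force": force on the tool from outside, world axes, zero at the start; "torque": the same for the moment, N m; "gripper_width": opening from 0.0 (shut) to 1.0 (fully open); "finger_force": force on a finger pad.
Only numpy, scipy, OpenCV 4.12 (cv2) and the standard library are available. Lean on these libraries where they do the work, as an engineer would, in place of code of your own. Each camera call takes 0.05 s, during which the arm holds its last target. There are 200 camera calls.

## Working session

There is one attempt and no reset: what is moved stays moved. The work goes in short steps, Python scripts to look and compute and a shell command to move; the robot and the scene stay as the last step left them, time stands still between calls to the robot, and variables do not carry over. Pictures are saved under pics/ and viewed, at most 10 in all, crops included, and the job is handed in when it is done.

```bash
ls; mkdir -p pics
cat > h.py <<'E'
import numpy as np, cv2
from station import manip, cams, readout
from scipy.spatial.transform import Rotation as Ro
def und(c,px):
    p=np.array(px,float).reshape(-1,2); K=c["K"]
    d=cv2.undistortPoints(p.reshape(-1,1,2),np.array(K,float),np.array([c["k1"],0,0,0,0.])).reshape(-1,2)
    return d
def ray(c,px):
    d=und(c,px); d=np.c_[d,np.ones(len(d))]; R=np.array(c["R"]); t=np.array(c["t"])
    return -R.T@t, d@R
def plane(c,px,z):
    o,d=ray(c,px); return o+d*((z-o[2])/d[:,2])[:,None]
def tri(c1,p1,c2,p2):
    A=np.zeros((3,3));b=np.zeros(3)
    for c,p in((c1,p1),(c2,p2)):
        o,d=ray(c,[p]); d=d[0]/np.linalg.norm(d[0]); M=np.eye(3)-np.outer(d,d); A+=M;b+=M@o
    return np.linalg.solve(A,b)
def proj(c,X):
    R=np.array(c["R"]);t=np.array(c["t"])
    return cv2.projectPoints(np.array(X,float).reshape(-1,1,3),cv2.Rodrigues(R)[0],t,np.array(c["K"],float),np.array([c["k1"],0,0,0,0.]))[0].reshape(-1,2)
def save(c,n,s=1): cv2.imwrite(f"pics/{n}.png",cv2.resize(c["img"][:,:,::-1],None,fx=s,fy=s))
E
python3 - <<'E'
from h import *
import pickle
C={n:cams.capture(n) for n in("scene","top","wrist")}
pickle.dump(C,open("c0.pkl","wb"))
for n,c in C.items(): save(c,n+"0",1.5); print(n,c["K"],c["k1"],-np.array(c["R"]).T@c["t"])
o=readout.get_obs();print(o)
E
```

```text
inch.py
pics
station.py
scene [[396.90738299   0.         257.7109842 ]
 [  0.         396.90738299 189.29228875]
 [  0.           0.           1.        ]] -0.03232793054661358 [1.10243638 0.76983598 0.84751569]
top [[400.46315518   0.         260.01458402]
 [  0.         400.46315518 202.13350916]
 [  0.           0.           1.        ]] -0.08801673060180845 [ 0.22949393 -0.03708743  1.68232062]
wrist [[313.9807837    0.         253.46521914]
 [  0.         313.9807837  187.16694296]
 [  0.           0.           1.        ]] -0.07265786152227788 [ 0.28155941 -0.58895348  0.3726804 ]
{'clock': 0.15, 'joint_positions': array([ 1.12578983,  0.33373888,  0.03990587,  1.46605735, -0.01339781,
        1.34330129, -0.05853194]), 'qvel': array([-1.92594857e-04, -4.74039986e-04,  1.17445069e-06, -1.26137763e-03,
        5.89737002e-04,  4.33540231e-05,  1.25257957e-03]), 'effort': array([ 3.50320945e-03, -6.59043717e+01,  1.36771481e+00, -4.05869794e+01,
        1.69016677e-02,  9.83503181e-03, -2.93450320e-06]), 'tool_pos': array([ 0.22016318, -0.61120537,  0.2306376 ]), 'eef_rot': array([-3.09358731e+00, -5.40164676e-01,  4.77111904e-04]), 'ft_force': array([-0.93397058, -0.28051271, -0.48433571]), 'torque': array([-0.06455424, -0.00319666,  0.00011365]), 'finger_force': 0.0, 'gripper_width': 1.0015348940332909}
```

View pics/scene0.png

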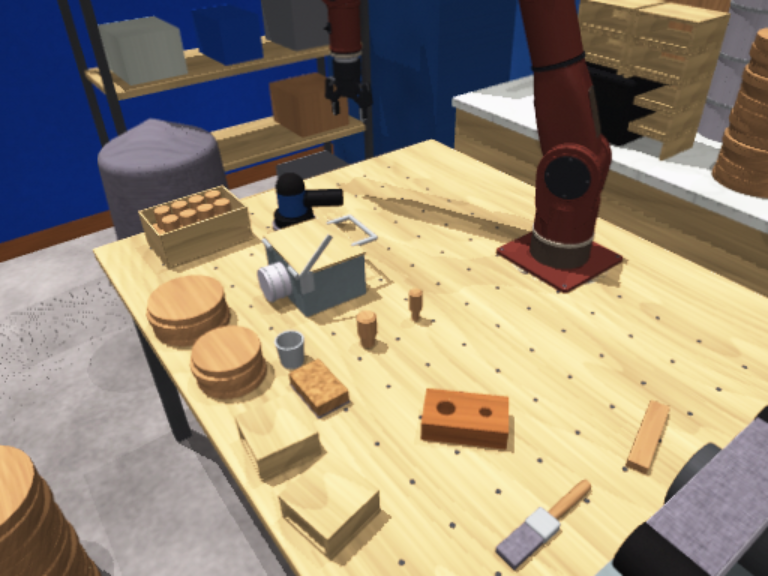

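View pics/top0.png

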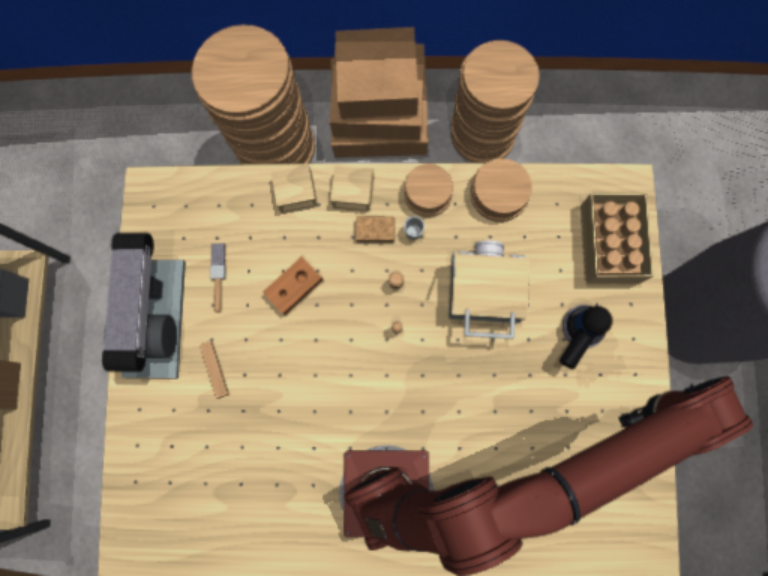

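The scene view shows the thick leg top at about (367,315), the thin leg top at (416,292), and the cradle bores at (446,408) wide and (486,411) narrow. The top view has the legs at (396,277) and (397,325), the bores at (301,275) and (283,293), and the handle bar at about y 334. All pixel positions are in the 1.5x pictures.

Run:
```python
from h import *
import pickle
C=pickle.load(open("c0.pkl","rb"));S,T=C["scene"],C["top"]
P={"thick":((367,315),(396,276)),"thin":((416,292),(397,324)),"wide":((446,408),(301,275)),"nar":((486,411),(283,293)),
"hR":((377,238),(514,336)),"hL":((345,216) if 0 else (330,220),(466,336))}
for k,(a,b) in P.items(): print(k,tri(S,np.array(a)/1.5,T,np.array(b)/1.5).round(3))
# handle corners & cradle/box corners at plane
print("handle z116",plane(T,np.array([(466,336),(514,336)])/1.5,.116).round(3))
print("flap",plane(T,np.array([(453,253),(527,253),(452,317),(527,320)])/1.5,.118).round(3))
print("cradle",plane(T,np.array([(304,258),(322,277),(284,312),(264,293)])/1.5,.045).round(3))
print("wide,nar",plane(T,np.array([(301,275),(283,293)])/1.5,.045).round(3),"legs",plane(T,np.array([(396,277),(397,325)])/1.5,.08).round(3))
W=C["wrist"];print(W["R"].round(3));print(Ro.from_rotvec(readout.get_obs()["eef_rot"]).as_matrix().round(3))
```

```text
thick [ 0.582 -0.024  0.081]
thin [ 0.451 -0.027  0.077]
wide [0.596 0.242 0.043]
nar [0.544 0.291 0.044]
hR [ 0.392 -0.317  0.06 ]
hL [ 0.459 -0.239  0.155]
handle z116 [[ 0.416 -0.21   0.116]
 [ 0.416 -0.336  0.116]]
flap [[ 0.64  -0.179  0.118]
 [ 0.64  -0.378  0.118]
 [ 0.466 -0.173  0.118]
 [ 0.458 -0.371  0.118]]
cradle [[0.645 0.234 0.045]
 [0.59  0.182 0.045]
 [0.491 0.285 0.045]
 [0.544 0.344 0.045]]
wide,nar [[0.596 0.241 0.045]
 [0.544 0.29  0.045]] legs [[ 0.582 -0.026  0.08 ]
 [ 0.45  -0.028  0.08 ]]
[[ 0.339 -0.941 -0.001]
 [-0.908 -0.328  0.26 ]
 [-0.245 -0.087 -0.966]]
[[ 0.941  0.339 -0.001]
 [ 0.339 -0.941  0.001]
 [-0.    -0.001 -1.   ]]
```

Units first: shifts go in shares of 0.8 m and turns go in shares of pi rad. So 0.119 m / 0.8 = 0.1488, -0.112 m / 0.8 = -0.14.

```bash
echo '{"dx": [0.1488, 0.1488, 0.1488, 0.1488], "dy": [-0.14, -0.14, -0.14, -0.14], "dz": [0, 0, 0, 0], "ax": [0, 0, 0, 0], "ay": [0, 0, 0, 0], "az": [0, 0, 0, 0]}' > path.dat && python3 inch.py path.dat 1.0
echo '{"dx": [0.1488, 0.1488, 0.1488, 0.1488], "dy": [-0.14, -0.14, -0.14, -0.14], "dz": [0, 0, 0, 0], "ax": [0, 0, 0, 0], "ay": [0, 0, 0, 0], "az": [0, 0, 0, 0]}' > path.dat && python3 inch.py path.dat
echo '{"dx": [0.1488, 0.1488, 0.1488, 0.1488], "dy": [-0.14, -0.14, -0.14, -0.14], "dz": [0, 0, 0, 0], "ax": [0, 0, 0, 0], "ay": [0, 0, 0, 0], "az": [0, 0, 0, 0]}' > path.dat && python3 inch.py path.dat
echo '{"dx": [0.1488, 0.1488, 0.1488, 0.1488], "dy": [-0.14, -0.14, -0.14, -0.14], "dz": [0, 0, 0, 0], "ax": [0, 0, 0, 0], "ay": [0, 0, 0, 0], "az": [0, 0, 0, 0]}' > path.dat && python3 inch.py path.dat
echo '{"dx": [0, 0, 0, 0, 0], "dy": [0, 0, 0, 0, 0], "dz": [0, 0, 0, 0, 0], "ax": [0, 0, 0, 0, 0], "ay": [0, 0, 0, 0, 0], "az": [-0.191, -0.191, -0.191, -0.191, -0.191]}' > path.dat && python3 inch.py path.dat
echo '{"dx": [0, 0, 0, 0, 0], "dy": [0, 0, 0, 0, 0], "dz": [0, 0, 0, 0, 0], "ax": [0, 0, 0, 0, 0], "ay": [0, 0, 0, 0, 0], "az": [-0.191, -0.191, -0.191, -0.191, -0.191]}' > path.dat && python3 inch.py path.dat
echo '{"dx": [0, 0, 0, 0, 0], "dy": [0, 0, 0, 0, 0], "dz": [0, 0, 0, 0, 0], "ax": [0, 0, 0, 0, 0], "ay": [0, 0, 0, 0, 0], "az": [-0.191, -0.191, -0.191, -0.191, -0.191]}' > path.dat && python3 inch.py path.dat
echo '{"dx": [0, 0, 0], "dy": [0, 0, 0], "dz": [0, 0, 0], "ax": [0, 0, 0], "ay": [0, 0, 0], "az": [-0.0668, -0.0668, -0.0668]}' > path.dat && python3 inch.py path.dat
python3 - <<'E'
from h import *
import pickle
c=cams.capture("wrist");pickle.dump(c,open("w1.pkl","wb"));save(c,"w1",1.5)
o=readout.get_obs();print(o["tool_pos"],Ro.from_rotvec(o["eef_rot"]).as_matrix().round(3),o["joint_positions"])
print(proj(c,[[.582,-.026,.08],[.451,-.027,.08]]))
E
```

```text
clock: 0.48
tool_pos: [0.295, -0.4636, 0.2309]
eef_rot: [-3.094, -0.541, 0.0]
ft_force: [2.2, -0.5, -0.5]
gripper_width: 0.996
finger_force: 0.0
clock: 0.82
tool_pos: [0.3689, -0.3177, 0.2313]
eef_rot: [3.094, 0.541, -0.0]
ft_force: [1.8, -0.3, 0.1]
gripper_width: 1.004
finger_force: 0.0
clock: 1.15
tool_pos: [0.4428, -0.1719, 0.2314]
eef_rot: [3.094, 0.541, 0.0]
ft_force: [0.6, -0.9, -0.3]
gripper_width: 0.998
finger_force: 0.0
clock: 1.48
tool_pos: [0.5168, -0.0262, 0.2314]
eef_rot: [-3.095, -0.541, -0.001]
ft_force: [-0.2, -0.5, -1.6]
gripper_width: 1.002
finger_force: 0.0
clock: 1.9
tool_pos: [0.5161, -0.0286, 0.231]
eef_rot: [-2.792, -1.44, 0.001]
ft_force: [0.4, 0.3, 0.0]
gripper_width: 1.0
finger_force: 0.0
clock: 2.32
tool_pos: [0.5161, -0.0287, 0.2311]
eef_rot: [-2.242, -2.201, 0.0]
ft_force: [-0.2, 1.3, 0.1]
gripper_width: 0.998
finger_force: 0.0
clock: 2.73
tool_pos: [0.5161, -0.0287, 0.2311]
eef_rot: [-1.491, -2.765, 0.0]
ft_force: [0.3, 1.2, -0.2]
gripper_width: 0.996
finger_force: 0.0
clock: 2.98
tool_pos: [0.5161, -0.0288, 0.2311]
eef_rot: [-1.197, -2.904, 0.0]
ft_force: [-0.0, -0.3, 0.7]
gripper_width: 1.002
finger_force: 0.0
[ 0.51614304 -0.02874502  0.23117229] [[-0.706  0.709 -0.   ]
 [ 0.709  0.706  0.   ]
 [ 0.    -0.    -1.   ]] [ 0.56439587  0.10757997 -0.63184764  1.75755871  0.06580971  1.29798435
  0.70086198]
[[302.18402537 218.12535962]
 [205.28532404 123.97774369]]
```

View pics/w1.png

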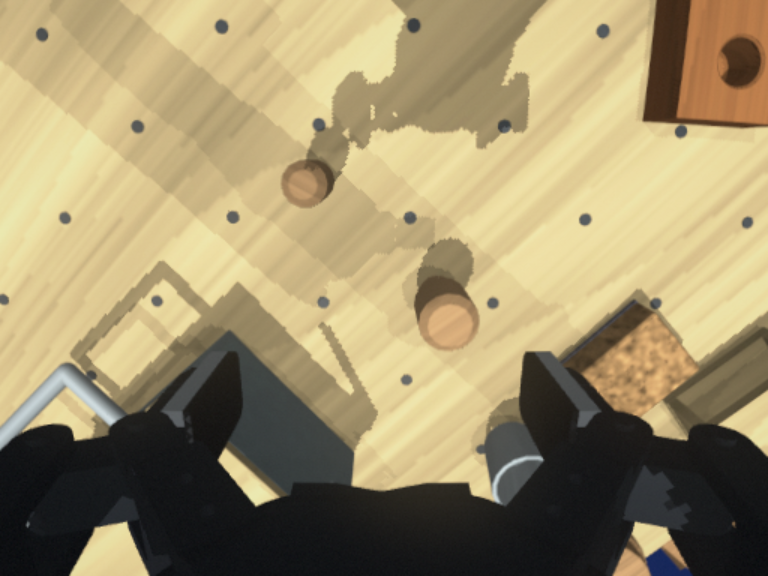

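The wrist picture shows the thin leg's top at about (304,184), the thick leg's top at about (448,321) and the cradle at the upper right. I'll segment the tops and triangulate against the top camera.

```bash
cat >> h.py <<'E'
def top(c,px,r,name=None):
    "centre of light-brown leg top: circle around px via mask, min enclosing circle"
    h=cv2.cvtColor(c["img"],cv2.COLOR_RGB2HSV); m=np.zeros(h.shape[:2],np.uint8)
    x,y=map(int,px); ref=np.median(h[y-3:y+4,x-3:x+4].reshape(-1,3),0)
    d=np.abs(h.astype(int)-ref); ok=((d[:,:,0]<5)&(d[:,:,1]<40)&(d[:,:,2]<35)).astype(np.uint8)
    cv2.circle(m,(x,y),r,1,-1); ok=cv2.morphologyEx(ok*m,cv2.MORPH_CLOSE,np.ones((3,3),np.uint8))
    cs=max(cv2.findContours(ok,0,1)[0],key=cv2.contourArea)
    return cv2.minEnclosingCircle(cs),cv2.fitEllipse(cs),cv2.boundingRect(cs),ref
E
python3 - <<'E'
from h import *
import pickle
c=pickle.load(open("w1.pkl","rb"));T=pickle.load(open("c0.pkl","rb"))["top"]
for n,p,r,tp in(("thick",(298,214),26,(264,184)),("thin",(203,123),22,(264.5,216))):
    a,e,b,ref=top(c,p,r); print(n,a,e,b,ref, plane(c,[e[0],a[0]],.08).round(4))
    print(tri(c,e[0],T,tp).round(4))
E
```

```text
thick ((299.5, 216.5), 20.554903030395508) ((300.10809326171875, 218.80555725097656), (30.559885025024414, 36.544952392578125), 69.38554382324219) (280, 203, 40, 34) [ 16. 109. 221.] [[ 0.5811 -0.028   0.08  ]
 [ 0.5788 -0.0267  0.08  ]]
[ 0.5839 -0.027   0.0768]
thin ((203.1894073486328, 123.13849639892578), 21.74004554748535) ((201.98312377929688, 124.99065399169922), (31.63212776184082, 38.529754638671875), 126.47909545898438) (182, 103, 43, 41) [ 16. 110. 183.] [[ 0.4495 -0.0298  0.08  ]
 [ 0.4491 -0.0278  0.08  ]]
[ 0.4505 -0.0277  0.0942]
```

Run:
```python
from h import *
import pickle
c=pickle.load(open("w1.pkl","rb"))
p=np.array([.5161,-.0288]);x=np.array([-.706,.709]);y=np.array([.709,.706])
for z in(.08,.045,.2):print(z,proj(c,[[*p,z],[*(p+.03*x),z],[*(p+.05*x),z]]).round(1))
print(plane(c,[(299,214.3),(202.7,123.3)],.08).round(4))
for q in((.58,-.027),(.45,-.028),(.596,.241),(.544,.29)):
    d=np.array(q)-p;print(q,(d@x).round(4),(d@y).round(4))
```

```text
0.08 [[253.6 174.2]
 [253.8 142.8]
 [254.  121.1]]
0.045 [[253.6 167. ]
 [253.8 138.7]
 [253.9 119.2]]
0.2 [[253.8 219.2]
 [254.1 169.2]
 [254.4 133.4]]
[[ 0.5768 -0.0255  0.08  ]
 [ 0.4489 -0.0282  0.08  ]]
(0.58, -0.027) -0.0438 0.0466
(0.45, -0.028) 0.0472 -0.0463
(0.596, 0.241) 0.1349 0.2471
(0.544, 0.29) 0.2063 0.2449
```

In the tool's units: 0.124 m / 0.8 = 0.155, 0.067 m / 0.8 = 0.0838.

```bash
echo '{"dx": [0.0838, 0.0838, 0.0838, 0.0838], "dy": [0.155, 0.155, 0.155, 0.155], "dz": [0.0225, 0.0225, 0.0225, 0.0225], "ax": [0, 0, 0, 0], "ay": [0, 0, 0, 0], "az": [0, 0, 0, 0]}' > path.dat && python3 inch.py path.dat
echo '{"dx": [0.0838, 0.0838, 0.0838, 0.0838, 0.0838], "dy": [0.155, 0.155, 0.155, 0.155, 0.155], "dz": [0.0213, 0.0213, 0.0213, 0.0213, 0.0213], "ax": [0, 0, 0, 0, 0], "ay": [0, 0, 0, 0, 0], "az": [0, 0, 0, 0, 0]}' > path.dat && python3 inch.py path.dat
cat > snap.py <<'E'
from h import *
import pickle,sys
n=sys.argv[1];z=float(sys.argv[2]);c=cams.capture("wrist");o=readout.get_obs();pickle.dump((c,o),open(n+".pkl","wb"));save(c,n,1)
p=o["tool_pos"];print(p.round(4));print(Ro.from_rotvec(o["eef_rot"]).as_matrix().round(3).tolist());print("under tcp",proj(c,[[p[0],p[1],z]]).round(1))
E
python3 snap.py bw .045
echo '{"dx": [0.0888, 0.0888, 0.0888], "dy": [-0.0025, -0.0025, -0.0025], "dz": [0, 0, 0], "ax": [0, 0, 0], "ay": [0, 0, 0], "az": [0, 0, 0]}' > path.dat && python3 inch.py path.dat
python3 snap.py bn .045
python3 -c "
import cv2,numpy as np
a=[cv2.resize(cv2.imread(f'pics/{n}.png')[60:300,110:400],None,fx=1.35,fy=1.35) for n in('bw','bn')];cv2.imwrite('pics/b.png',np.hstack(a))"
```

```text
clock: 3.37
tool_pos: [0.5565, 0.1123, 0.2129]
eef_rot: [-1.201, -2.902, -0.004]
ft_force: [-0.8, 0.7, 0.0]
gripper_width: 0.996
finger_force: 0.0
clock: 3.78
tool_pos: [0.5957, 0.2472, 0.1951]
eef_rot: [-1.198, -2.901, -0.003]
ft_force: [-0.9, 0.1, 0.2]
gripper_width: 0.999
finger_force: 0.0
[0.5962 0.2443 0.1954]
[[-0.707, 0.707, -0.002], [0.707, 0.707, 0.001], [0.002, -0.001, -1.0]]
under tcp [[251.8 177.3]]
clock: 4.08
tool_pos: [0.5405, 0.2949, 0.1971]
eef_rot: [-1.196, -2.903, -0.002]
ft_force: [-0.7, 1.5, 0.7]
gripper_width: 1.001
finger_force: 0.0
[0.5431 0.2921 0.1971]
[[-0.708, 0.706, 0.0], [0.706, 0.708, 0.0], [-0.0, 0.0, -1.0]]
under tcp [[253.4 178. ]]
```

View pics/b.png

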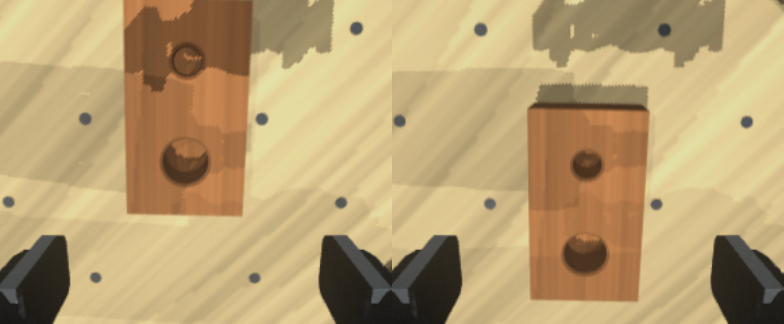

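Each bore sits almost straight under the tool: wide at about (185,161) in the left crop, narrow at about (195,165) within the right crop. I'll re-take both after settling and fit the rims.

In the tool's units: -0.071 m / 0.8 = -0.0888, 0.002 m / 0.8 = 0.0025.

```bash
echo '{"dx": [0, 0, 0], "dy": [0, 0, 0], "dz": [0, 0, 0], "ax": [0, 0, 0], "ay": [0, 0, 0], "az": [0, 0, 0]}' > path.dat && python3 inch.py path.dat; python3 snap.py bn2 .045
echo '{"dx": [-0.0888, -0.0888, -0.0888, -0.0888, -0.0888], "dy": [0, 0, 0, 0, 0], "dz": [0.0025, 0.0025, 0.0025, 0.0025, 0.0025], "ax": [0, 0, 0, 0, 0], "ay": [0, 0, 0, 0, 0], "az": [0, 0, 0, 0, 0]}' > path.dat && python3 inch.py path.dat
echo '{"dx": [0, 0], "dy": [0, 0], "dz": [0, 0], "ax": [0, 0], "ay": [0, 0], "az": [0, 0]}' > path.dat && python3 inch.py path.dat; python3 snap.py bw2 .045
python3 - <<'E'
from h import *
import pickle
im=[]
for n,rr in(("bn2",(12,19)),("bw2",(17,26))):
    c,o=pickle.load(open(n+".pkl","rb")); p=proj(c,[[*o["tool_pos"][:2],.045]])[0]
    x0,y0=int(p[0])-40,int(p[1])-40; s=4
    g=cv2.resize(c["img"][y0:y0+80,x0:x0+80,::-1],None,fx=s,fy=s,interpolation=cv2.INTER_CUBIC)
    h=cv2.HoughCircles(cv2.GaussianBlur(cv2.cvtColor(g,6),(5,5),1.5),cv2.HOUGH_GRADIENT,1,200,param1=60,param2=15,minRadius=rr[0]*s,maxRadius=rr[1]*s)[0]
    u,v,r=h[0]; q=(x0+u/s,y0+v/s); cv2.circle(g,(int(u),int(v)),int(r),(0,255,0),1); im.append(g)
    print(n,q,r/s,plane(c,[q],.045).round(4),"tcp",o["tool_pos"].round(4))
cv2.imwrite("pics/b2.png",np.hstack(im))
E
```

```text
clock: 4.38
tool_pos: [0.5466, 0.2883, 0.1962]
eef_rot: [1.208, 2.9, -0.001]
ft_force: [-0.1, -0.7, 0.0]
gripper_width: 0.998
finger_force: 0.0
[0.5464 0.2886 0.1962]
[[-0.705, 0.71, 0.0], [0.71, 0.705, -0.0], [-0.0, -0.0, -1.0]]
under tcp [[253.8 173.7]]
clock: 4.85
tool_pos: [0.5956, 0.2398, 0.1941]
eef_rot: [-1.204, -2.901, -0.0]
ft_force: [0.6, 0.8, 0.6]
gripper_width: 1.0
finger_force: 0.0
clock: 5.02
tool_pos: [0.5949, 0.241, 0.1945]
eef_rot: [-1.201, -2.903, -0.001]
ft_force: [-0.3, -0.0, 0.2]
gripper_width: 0.998
finger_force: 0.0
[0.595  0.241  0.1946]
[[-0.708, 0.706, 0.0], [0.706, 0.708, 0.0], [0.0, 0.0, -1.0]]
under tcp [[253.6 174.6]]
bn2 (np.float32(255.875), np.float32(173.125)) 13.8 [[0.5475 0.2904 0.045 ]] tcp [0.5464 0.2886 0.1962]
bw2 (np.float32(252.625), np.float32(175.375)) 19.025 [[0.5948 0.2398 0.045 ]] tcp [0.595  0.241  0.1946]
```

View pics/b2.png

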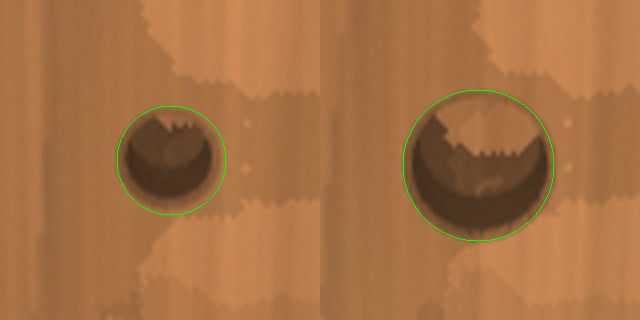

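Both fitted circles sit on the chamfer rims (69 mm apart, as expected). Next, the same measurement over each leg.

In the tool's units: -0.1 m / 0.8 = -0.125, -0.088 m / 0.8 = -0.11.

```bash
echo '{"dx": [-0.11, -0.11, -0.11, -0.11], "dy": [-0.125, -0.125, -0.125, -0.125], "dz": [-0.0463, -0.0463, -0.0463, -0.0463], "ax": [0, 0, 0, 0], "ay": [0, 0, 0, 0], "az": [0, 0, 0, 0]}' > path.dat && python3 inch.py path.dat >/dev/null
echo '{"dx": [-0.11, -0.11, -0.11, -0.11], "dy": [-0.1263, -0.1263, -0.1263, -0.1263], "dz": [0, 0, 0, 0], "ax": [0, 0, 0, 0], "ay": [0, 0, 0, 0], "az": [0, 0, 0, 0]}' > path.dat && python3 inch.py path.dat>/dev/null
echo '{"dx": [0, 0, 0], "dy": [0, 0, 0], "dz": [0, 0, 0], "ax": [0, 0, 0], "ay": [0, 0, 0], "az": [0, 0, 0]}' > path.dat && python3 inch.py path.dat; python3 snap.py l1 .08
echo '{"dx": [0.1125, 0.1125, 0.1125, 0.1125], "dy": [-0.115, -0.115, -0.115, -0.115], "dz": [0, 0, 0, 0], "ax": [0, 0, 0, 0], "ay": [0, 0, 0, 0], "az": [0, 0, 0, 0]}' > path.dat && python3 inch.py path.dat>/dev/null
echo '{"dx": [0, 0, 0, 0], "dy": [0, 0, 0, 0], "dz": [0, 0, 0, 0], "ax": [0, 0, 0, 0], "ay": [0, 0, 0, 0], "az": [0, 0, 0, 0]}' > path.dat && python3 inch.py path.dat; python3 snap.py l2 .08
python3 - <<'E'
from h import *
import pickle
im=[]
for n,rr in(("l1",(18,25)),("l2",(13,19))):
    c,o=pickle.load(open(n+".pkl","rb")); p=proj(c,[[*o["tool_pos"][:2],.08]])[0]
    x0,y0=int(p[0])-40,int(p[1])-40; s=4
    g=cv2.resize(c["img"][y0:y0+80,x0:x0+80,::-1],None,fx=s,fy=s,interpolation=cv2.INTER_CUBIC)
    h=cv2.HoughCircles(cv2.GaussianBlur(cv2.cvtColor(g,6),(5,5),1.5),cv2.HOUGH_GRADIENT,1,200,param1=60,param2=15,minRadius=rr[0]*s,maxRadius=rr[1]*s)[0]
    u,v,r=h[0]; q=(x0+u/s,y0+v/s); cv2.circle(g,(int(u),int(v)),int(r),(0,255,0),1); im.append(g)
    print(n,q,r/s,plane(c,[q],.08).round(4),"tcp",o["tool_pos"].round(4))
cv2.imwrite("pics/l.png",np.hstack(im))
E
```

```text
clock: 5.98
tool_pos: [0.5778, -0.0248, 0.2316]
eef_rot: [1.2, 2.903, 0.001]
ft_force: [0.7, 1.2, 0.4]
gripper_width: 1.001
finger_force: 0.0
[ 0.5778 -0.0245  0.2315]
[[-0.709, 0.705, 0.0], [0.705, 0.709, 0.001], [0.0, 0.001, -1.0]]
under tcp [[253.8 173.9]]
clock: 6.7
tool_pos: [0.4502, -0.0273, 0.2313]
eef_rot: [-1.201, -2.903, -0.002]
ft_force: [-0.1, 0.3, -0.6]
gripper_width: 0.999
finger_force: 0.0
[ 0.45   -0.0274  0.2311]
[[-0.708, 0.707, -0.0], [0.707, 0.708, 0.001], [0.001, 0.001, -1.0]]
under tcp [[253.3 174.1]]
l1 (np.float32(253.875), np.float32(175.625)) 20.6 [[ 0.5791 -0.0257  0.08  ]] tcp [ 0.5778 -0.0245  0.2315]
l2 (np.float32(250.625), np.float32(172.625)) 14.775 [[ 0.4472 -0.0282  0.08  ]] tcp [ 0.45   -0.0274  0.2311]
```

View pics/l.png

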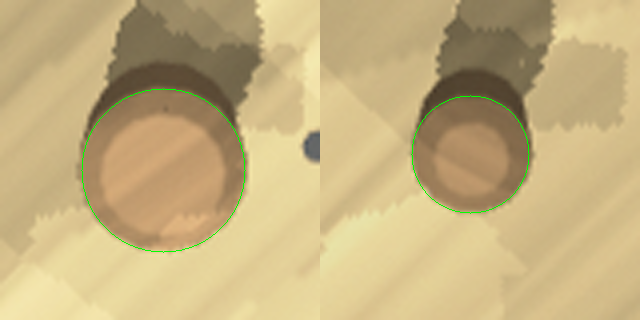

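The circles fit the leg tops: thick at (0.579,-0.026), thin at (0.447,-0.028). Grasping the thin leg now.

In the tool's units: 0.13 m / 0.8 = 0.1625, -0.0026 m / 0.8 = -0.0033.

```bash
echo '{"dx": [0.0018, 0.0018, 0.0018, 0.0018, 0.0018], "dy": [-0.0033, -0.0033, -0.0033, -0.0033, -0.0033], "dz": [0.1625, 0.1625, 0.1625, 0.1625, 0.1625], "ax": [0, 0, 0, 0, 0], "ay": [0, 0, 0, 0, 0], "az": [0, 0, 0, 0, 0]}' > path.dat && python3 inch.py path.dat
echo '{"dx": [0, 0, 0, 0], "dy": [0, 0, 0, 0], "dz": [0.0375, 0.0788, 0.0788, 0.0788], "ax": [0, 0, 0, 0], "ay": [0, 0, 0, 0], "az": [0, 0, 0, 0]}' > path.dat && python3 inch.py path.dat
echo '{"dx": [0, 0, 0, 0, 0], "dy": [0, 0, 0, 0, 0], "dz": [0, 0, 0, 0, 0], "ax": [0, 0, 0, 0, 0], "ay": [0, 0, 0, 0, 0], "az": [0, 0, 0, 0, 0]}' > path.dat && python3 inch.py path.dat 0.0
echo '{"dx": [0, 0, 0, 0, 0], "dy": [0, 0, 0, 0, 0], "dz": [0, 0, 0, 0, 0], "ax": [0, 0, 0, 0, 0], "ay": [0, 0, 0, 0, 0], "az": [0, 0, 0, 0, 0]}' > path.dat && python3 inch.py path.dat
echo '{"dx": [0, 0, 0, 0, 0], "dy": [0, 0, 0, 0, 0], "dz": [-0.025, -0.0625, -0.0875, -0.0875, -0.0875], "ax": [0, 0, 0, 0, 0], "ay": [0, 0, 0, 0, 0], "az": [0, 0, 0, 0, 0]}' > path.dat && python3 inch.py path.dat
python3 snap.py g2 .02
```

```text
clock: 7.17
tool_pos: [0.4449, -0.0281, 0.0996]
eef_rot: [-1.199, -2.897, -0.0]
ft_force: [0.2, -0.2, -0.1]
gripper_width: 0.997
finger_force: 0.0
clock: 7.5
tool_pos: [0.447, -0.0285, 0.0397]
eef_rot: [-1.202, -2.901, -0.001]
ft_force: [-0.3, -0.0, 0.4]
gripper_width: 0.998
finger_force: 0.0
clock: 7.92
tool_pos: [0.4471, -0.029, 0.0394]
eef_rot: [1.202, 2.9, 0.0]
ft_force: [-2.8, -0.4, 12.2]
gripper_width: 0.337
finger_force: 58.2
clock: 8.33
tool_pos: [0.4471, -0.029, 0.0395]
eef_rot: [1.202, 2.901, -0.0]
ft_force: [-1.1, -0.7, 9.5]
gripper_width: 0.336
finger_force: 58.4
clock: 8.75
tool_pos: [0.4471, -0.029, 0.1096]
eef_rot: [1.202, 2.899, -0.0]
ft_force: [0.6, 0.2, -0.3]
gripper_width: 0.335
finger_force: 59.2
[ 0.4463 -0.029   0.1085]
[[-0.707, 0.708, 0.001], [0.708, 0.707, -0.001], [-0.001, 0.0, -1.0]]
under tcp [[252.9 190.8]]
```

In the tool's units: 0.148 m / 0.8 = 0.185, 0.077 m / 0.8 = 0.0963.

```bash
echo '{"dx": [0.0963, 0.0963, 0.0963, 0.0963, 0.0963], "dy": [0.185, 0.185, 0.185, 0.185, 0.185], "dz": [0, 0, 0, 0, 0], "ax": [0, 0, 0, 0, 0], "ay": [0, 0, 0, 0, 0], "az": [0, 0, 0, 0, 0]}' > path.dat && python3 inch.py path.dat
echo '{"dx": [0.0963, 0.0963, 0.0963, 0.0963, 0.0963], "dy": [0.185, 0.185, 0.185, 0.185, 0.185], "dz": [0, 0, 0, 0, 0], "ax": [0, 0, 0, 0, 0], "ay": [0, 0, 0, 0, 0], "az": [0, 0, 0, 0, 0]}' > path.dat && python3 inch.py path.dat
echo '{"dx": [0, 0, 0, 0, 0], "dy": [0, 0, 0, 0, 0], "dz": [0, 0, 0, 0, 0], "ax": [0, 0, 0, 0, 0], "ay": [0, 0, 0, 0, 0], "az": [0, 0, 0, 0, 0]}' > path.dat && python3 inch.py path.dat
python3 snap.py p2 .07
python3 - <<'E'
from h import *
o=readout.get_obs();R=Ro.from_rotvec(o["eef_rot"]).as_matrix()
print(R.T@(np.array([.5477,.2900,.083])-o["tool_pos"]))
E
```

```text
clock: 9.22
tool_pos: [0.4966, 0.1392, 0.1079]
eef_rot: [-1.19, -2.905, -0.008]
ft_force: [-1.4, 0.4, 0.0]
gripper_width: 0.335
finger_force: 59.4
clock: 9.63
tool_pos: [0.545, 0.2985, 0.1068]
eef_rot: [-1.189, -2.903, -0.006]
ft_force: [-1.8, -0.5, 0.2]
gripper_width: 0.331
finger_force: 59.5
clock: 10.05
tool_pos: [0.5472, 0.2877, 0.1084]
eef_rot: [1.206, 2.9, -0.001]
ft_force: [0.9, -0.1, -0.8]
gripper_width: 0.333
finger_force: 59.5
[0.5471 0.288  0.1085]
[[-0.706, 0.709, 0.0], [0.709, 0.706, -0.001], [-0.001, -0.0, -1.0]]
under tcp [[254.2 214.5]]
[0.00101881 0.00178673 0.02547262]
```

View pics/p2.png

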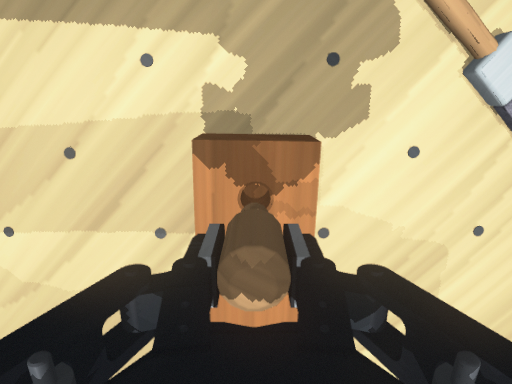

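The picture shows the leg held upright between the pads at (255,260), with the narrow bore just beyond its foot at (256,195). Correcting by 1–2 mm and lowering.

In the tool's units: 0.0018 m / 0.8 = 0.0023, 0.001 m / 0.8 = 0.0013.

```bash
echo '{"dx": [0.0013, 0.0013, 0.0013], "dy": [0.0023, 0.0023, 0.0023], "dz": [0, 0, 0], "ax": [0, 0, 0], "ay": [0, 0, 0], "az": [0, 0, 0]}' > path.dat && python3 inch.py path.dat
echo '{"dx": [0, 0, 0, 0], "dy": [0, 0, 0, 0], "dz": [0.025, 0.035, 0.04, 0.04], "ax": [0, 0, 0, 0], "ay": [0, 0, 0, 0], "az": [0, 0, 0, 0]}' > path.dat && python3 inch.py path.dat
```

```text
clock: 10.35
tool_pos: [0.5475, 0.2913, 0.1085]
eef_rot: [1.203, 2.902, 0.0]
ft_force: [0.7, 0.5, -0.7]
gripper_width: 0.334
finger_force: 59.5
clock: 10.68
tool_pos: [0.5467, 0.2909, 0.0752]
eef_rot: [-1.202, -2.901, 0.002]
ft_force: [-0.2, 0.7, -0.4]
gripper_width: 0.334
finger_force: 59.6
```

In the tool's units: 0.019 m / 0.8 = 0.0238, 0.017 m / 0.8 = 0.0213.

```bash
echo '{"dx": [0, 0, 0, 0, 0], "dy": [0, 0, 0, 0, 0], "dz": [0.0075, 0.015, 0.0213, 0.0238, 0.0238], "ax": [0, 0, 0, 0, 0], "ay": [0, 0, 0, 0, 0], "az": [0, 0, 0, 0, 0]}' > path.dat && python3 inch.py path.dat
echo '{"dx": [0, 0, 0, 0], "dy": [0, 0, 0, 0], "dz": [0.0013, 0.0025, 0.0038, 0.0038], "ax": [0, 0, 0, 0], "ay": [0, 0, 0, 0], "az": [0, 0, 0, 0]}' > path.dat && python3 inch.py path.dat
```

```text
clock: 11.1
tool_pos: [0.5472, 0.2912, 0.0567]
eef_rot: [-1.203, -2.902, 0.001]
ft_force: [-0.9, -1.5, -0.5]
gripper_width: 0.338
finger_force: 59.5
clock: 11.43
tool_pos: [0.5472, 0.2912, 0.0547]
eef_rot: [1.203, 2.902, -0.001]
ft_force: [-4.2, -2.5, 4.3]
gripper_width: 0.337
finger_force: 60.0
```

In the tool's units: -0.14 m / 0.8 = -0.175, -0.11 m / 0.8 = -0.1375.

```bash
echo '{"dx": [0, 0, 0, 0, 0], "dy": [0, 0, 0, 0, 0], "dz": [0, 0, 0, 0, 0], "ax": [0, 0, 0, 0, 0], "ay": [0, 0, 0, 0, 0], "az": [0, 0, 0, 0, 0]}' > path.dat && python3 inch.py path.dat 0.8
echo '{"dx": [0, 0, 0, 0, 0], "dy": [0, 0, 0, 0, 0], "dz": [-0.0375, -0.0875, -0.1375, -0.175, -0.175], "ax": [0, 0, 0, 0, 0], "ay": [0, 0, 0, 0, 0], "az": [0, 0, 0, 0, 0]}' > path.dat && python3 inch.py path.dat 
echo '{"dx": [0, 0, 0], "dy": [0, 0, 0], "dz": [0, 0, 0], "ax": [0, 0, 0], "ay": [0, 0, 0], "az": [0, 0, 0]}' > path.dat && python3 inch.py path.dat 
python3 snap.py r2 .095
python3 - <<'E'
from h import *
import pickle
c,o=pickle.load(open("r2.pkl","rb"));s=4;p=proj(c,[[.5475,.2904,.095]])[0]
x0,y0=int(p[0])-40,int(p[1])-40
g=cv2.resize(c["img"][y0:y0+80,x0:x0+80,::-1],None,fx=s,fy=s,interpolation=cv2.INTER_CUBIC)
h=cv2.HoughCircles(cv2.GaussianBlur(cv2.cvtColor(g,6),(5,5),1.5),cv2.HOUGH_GRADIENT,1,200,param1=60,param2=15,minRadius=12*s,maxRadius=20*s)[0]
u,v,r=h[0];print(r/s,plane(c,[(x0+u/s,y0+v/s)],.095),"expected r",314*.015/(c["R"]@[.5475,.2904,.095]+c["t"])[2])
R=Ro.from_rotvec(o["eef_rot"]).as_matrix();print(R.T@(np.array([.5791,-.0257,.0385])-o["tool_pos"]))
E
```

```text
clock: 11.85
tool_pos: [0.5476, 0.2915, 0.0545]
eef_rot: [1.203, 2.902, 0.001]
ft_force: [-0.4, -0.2, 0.5]
gripper_width: 0.799
finger_force: 0.0
clock: 12.27
tool_pos: [0.5497, 0.2936, 0.2015]
eef_rot: [1.2, 2.896, 0.012]
ft_force: [0.4, 0.2, 0.1]
gripper_width: 0.8
finger_force: 0.0
clock: 12.52
tool_pos: [0.5469, 0.2908, 0.1928]
eef_rot: [-1.202, -2.901, 0.003]
ft_force: [0.1, -0.8, -0.5]
gripper_width: 0.801
finger_force: 0.0
[0.5469 0.2908 0.1928]
[[-0.707, 0.707, -0.002], [0.707, 0.707, -0.001], [0.001, -0.002, -1.0]]
under tcp [[254. 189.]]
19.0 [[0.54730099 0.29106695 0.095     ]] expected r 18.90396829726574
[-0.24678516 -0.20051914  0.1545138 ]
```

Thin leg seated. Now the thick one.

In the tool's units: -0.1235 m / 0.8 = -0.1544, -0.1 m / 0.8 = -0.125.

```bash
echo '{"dx": [-0.1544, -0.1544, -0.1544, -0.1544, -0.1544], "dy": [-0.125, -0.125, -0.125, -0.125, -0.125], "dz": [0, 0, 0, 0, 0], "ax": [0, 0, 0, 0, 0], "ay": [0, 0, 0, 0, 0], "az": [0, 0, 0, 0, 0]}' > path.dat && python3 inch.py path.dat 1.0 >/dev/null
echo '{"dx": [-0.1544, -0.1544, -0.1544, -0.1544, -0.1544], "dy": [-0.1256, -0.1256, -0.1256, -0.1256, -0.1256], "dz": [0, 0, 0, 0, 0], "ax": [0, 0, 0, 0, 0], "ay": [0, 0, 0, 0, 0], "az": [0, 0, 0, 0, 0]}' > path.dat && python3 inch.py path.dat >/dev/null
echo '{"dx": [0, 0, 0, 0], "dy": [0, 0, 0, 0], "dz": [0, 0, 0, 0], "ax": [0, 0, 0, 0], "ay": [0, 0, 0, 0], "az": [0, 0, 0, 0]}' > path.dat && python3 inch.py path.dat
python3 - <<'E'
from h import *
o=readout.get_obs();R=Ro.from_rotvec(o["eef_rot"]).as_matrix();print(R.T@(np.array([.5791,-.0257,.0385])-o["tool_pos"]))
E
```

```text
clock: 13.73
tool_pos: [0.58, -0.0232, 0.1942]
eef_rot: [-1.199, -2.903, -0.001]
ft_force: [-0.2, 0.3, -0.2]
gripper_width: 1.002
finger_force: 0.0
[-0.00126889 -0.00243881  0.15566667]
```

In the tool's units: 0.09 m / 0.8 = 0.1125, 0.06 m / 0.8 = 0.075.

```bash
echo '{"dx": [-0.0016, -0.0016, -0.0016, -0.0016], "dy": [-0.003, -0.003, -0.003, -0.003], "dz": [0.025, 0.075, 0.1125, 0.1125], "ax": [0, 0, 0, 0], "ay": [0, 0, 0, 0], "az": [0, 0, 0, 0]}' > path.dat && python3 inch.py path.dat
echo '{"dx": [0, 0, 0, 0, 0], "dy": [0, 0, 0, 0, 0], "dz": [0.0375, 0.075, 0.0819, 0.0819, 0.0819], "ax": [0, 0, 0, 0, 0], "ay": [0, 0, 0, 0, 0], "az": [0, 0, 0, 0, 0]}' > path.dat && python3 inch.py path.dat
echo '{"dx": [0, 0, 0, 0, 0], "dy": [0, 0, 0, 0, 0], "dz": [0, 0, 0, 0, 0], "ax": [0, 0, 0, 0, 0], "ay": [0, 0, 0, 0, 0], "az": [0, 0, 0, 0, 0]}' > path.dat && python3 inch.py path.dat 0.0
echo '{"dx": [0, 0, 0], "dy": [0, 0, 0], "dz": [0, 0, 0], "ax": [0, 0, 0], "ay": [0, 0, 0], "az": [0, 0, 0]}' > path.dat && python3 inch.py path.dat
echo '{"dx": [0, 0, 0, 0, 0], "dy": [0, 0, 0, 0, 0], "dz": [-0.025, -0.0625, -0.1, -0.1125, -0.1125], "ax": [0, 0, 0, 0, 0], "ay": [0, 0, 0, 0, 0], "az": [0, 0, 0, 0, 0]}' > path.dat && python3 inch.py path.dat
echo '{"dx": [0, 0], "dy": [0, 0], "dz": [0, 0], "ax": [0, 0], "ay": [0, 0], "az": [0, 0]}' > path.dat && python3 inch.py path.dat
python3 - <<'E'
from h import *
o=readout.get_obs();R=Ro.from_rotvec(o["eef_rot"]).as_matrix();print(R.T@(np.array([.5948,.2398,.128])-o["tool_pos"]))
E
```

```text
clock: 14.07
tool_pos: [0.5755, -0.0268, 0.0987]
eef_rot: [-1.197, -2.896, 0.004]
ft_force: [-1.4, 0.2, -0.1]
gripper_width: 1.002
finger_force: 0.0
clock: 14.48
tool_pos: [0.5803, -0.027, 0.0407]
eef_rot: [1.201, 2.902, 0.001]
ft_force: [0.7, -0.2, 1.1]
gripper_width: 1.0
finger_force: 0.0
clock: 14.9
tool_pos: [0.5801, -0.0279, 0.0402]
eef_rot: [1.203, 2.901, 0.0]
ft_force: [-2.1, -0.9, 8.0]
gripper_width: 0.475
finger_force: 59.8
clock: 15.15
tool_pos: [0.5801, -0.0279, 0.0402]
eef_rot: [1.202, 2.901, 0.0]
ft_force: [-0.4, -1.0, 8.0]
gripper_width: 0.477
finger_force: 59.8
clock: 15.57
tool_pos: [0.5812, -0.0276, 0.1321]
eef_rot: [1.201, 2.897, 0.002]
ft_force: [-0.0, 0.6, -1.6]
gripper_width: 0.475
finger_force: 60.8
clock: 15.73
tool_pos: [0.5785, -0.028, 0.1275]
eef_rot: [-1.202, -2.9, 0.001]
ft_force: [-0.4, 0.0, -1.8]
gripper_width: 0.474
finger_force: 60.7
[ 0.17793382  0.20075169 -0.0005677 ]
```

In the tool's units: 0.1 m / 0.8 = 0.125, 0.088 m / 0.8 = 0.11.

```bash
echo '{"dx": [0.11, 0.11, 0.11, 0.11], "dy": [0.125, 0.125, 0.125, 0.125], "dz": [0, 0, 0, 0], "ax": [0, 0, 0, 0], "ay": [0, 0, 0, 0], "az": [0, 0, 0, 0]}' > path.dat && python3 inch.py path.dat>/dev/null
echo '{"dx": [0.1096, 0.1096, 0.1096, 0.1096, 0.1096], "dy": [0.1256, 0.1256, 0.1256, 0.1256, 0.1256], "dz": [0, 0, 0, 0, 0], "ax": [0, 0, 0, 0, 0], "ay": [0, 0, 0, 0, 0], "az": [0, 0, 0, 0, 0]}' > path.dat && python3 inch.py path.dat>/dev/null
echo '{"dx": [0, 0, 0, 0, 0], "dy": [0, 0, 0, 0, 0], "dz": [0, 0, 0, 0, 0], "ax": [0, 0, 0, 0, 0], "ay": [0, 0, 0, 0, 0], "az": [0, 0, 0, 0, 0]}' > path.dat && python3 inch.py path.dat
python3 snap.py p1 .07
python3 - <<'E'
from h import *
o=readout.get_obs();R=Ro.from_rotvec(o["eef_rot"]).as_matrix();print(R.T@(np.array([.5964,.2382,.083])-o["tool_pos"]))
E
```

```text
clock: 16.9
tool_pos: [0.5973, 0.237, 0.1288]
eef_rot: [1.205, 2.901, -0.001]
ft_force: [-0.2, 0.9, -1.4]
gripper_width: 0.474
finger_force: 61.0
[0.5973 0.2373 0.1289]
[[-0.706, 0.708, 0.0], [0.708, 0.706, -0.0], [-0.0, -0.0, -1.0]]
under tcp [[254.1 204. ]]
[1.26866917e-03 5.48449781e-06 4.58713156e-02]
```

View pics/p1.png

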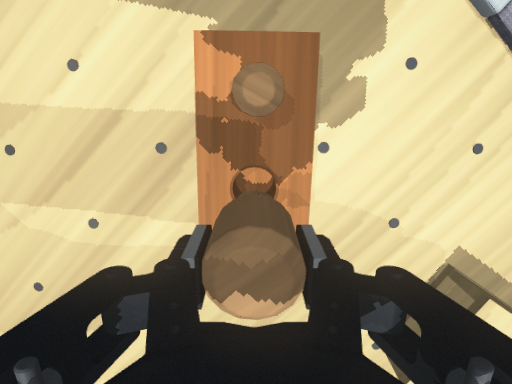

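The thin leg is seated upright at (259,89). The thick leg is held above the wide bore, visible at (254,185). Lowering.

```bash
python3 - <<'E'
from h import *
import pickle
c,o=pickle.load(open("p1.pkl","rb"));p=o["tool_pos"];a=np.linspace(0,6.28,60)
for dx in(0,.0023):
    q=p[:2]+dx*np.array([-.706,.708]);e=proj(c,np.c_[q[0]+.021*np.cos(a),q[1]+.021*np.sin(a),a*0+p[2]+.04]);print(dx,e.min(0),e.max(0))
E
echo '{"dx": [0.0016, 0.0016, 0.0016, 0.0016], "dy": [0, 0, 0, 0], "dz": [0.025, 0.0438, 0.05, 0.05], "ax": [0, 0, 0, 0], "ay": [0, 0, 0, 0], "az": [0, 0, 0, 0]}' > path.dat && python3 inch.py path.dat
echo '{"dx": [0, 0, 0, 0, 0], "dy": [0, 0, 0, 0, 0], "dz": [0.0038, 0.0075, 0.01, 0.0125, 0.015], "ax": [0, 0, 0, 0, 0], "ay": [0, 0, 0, 0, 0], "az": [0, 0, 0, 0, 0]}' > path.dat && python3 inch.py path.dat
```

```text
0 [198.21163767 235.19441762] [311.10944601 333.44527428]
0.0023 [197.87937268 229.13094989] [311.45341112 328.64629065]
clock: 17.28
tool_pos: [0.595, 0.2383, 0.0868]
eef_rot: [-1.202, -2.9, 0.004]
ft_force: [0.4, -0.8, -1.2]
gripper_width: 0.478
finger_force: 61.0
clock: 17.7
tool_pos: [0.5963, 0.2393, 0.077]
eef_rot: [1.203, 2.902, 0.001]
ft_force: [-0.4, -0.1, -0.2]
gripper_width: 0.479
finger_force: 61.0
```

In the tool's units: 0.019 m / 0.8 = 0.0238, 0.017 m / 0.8 = 0.0213.

```bash
echo '{"dx": [0, 0, 0, 0, 0], "dy": [0, 0, 0, 0, 0], "dz": [0.0075, 0.015, 0.0213, 0.0238, 0.0238], "ax": [0, 0, 0, 0, 0], "ay": [0, 0, 0, 0, 0], "az": [0, 0, 0, 0, 0]}' > path.dat && python3 inch.py path.dat
echo '{"dx": [0, 0, 0, 0], "dy": [0, 0, 0, 0], "dz": [0.0013, 0.0025, 0.0044, 0.0044], "ax": [0, 0, 0, 0], "ay": [0, 0, 0, 0], "az": [0, 0, 0, 0]}' > path.dat && python3 inch.py path.dat
```

```text
clock: 18.12
tool_pos: [0.5957, 0.239, 0.0569]
eef_rot: [-1.202, -2.901, 0.001]
ft_force: [0.7, 0.4, -0.5]
gripper_width: 0.474
finger_force: 61.0
clock: 18.45
tool_pos: [0.5963, 0.2394, 0.0553]
eef_rot: [1.203, 2.902, 0.0]
ft_force: [-2.1, -0.9, 6.2]
gripper_width: 0.473
finger_force: 61.5
```

In the tool's units: -0.15 m / 0.8 = -0.1875, -0.11 m / 0.8 = -0.1375.

```bash
echo '{"dx": [0, 0, 0, 0, 0], "dy": [0, 0, 0, 0, 0], "dz": [0, 0, 0, 0, 0], "ax": [0, 0, 0, 0, 0], "ay": [0, 0, 0, 0, 0], "az": [0, 0, 0, 0, 0]}' > path.dat && python3 inch.py path.dat 1.0
echo '{"dx": [0, 0, 0, 0, 0], "dy": [0, 0, 0, 0, 0], "dz": [-0.0375, -0.0875, -0.1375, -0.1875, -0.1875], "ax": [0, 0, 0, 0, 0], "ay": [0, 0, 0, 0, 0], "az": [0, 0, 0, 0, 0]}' > path.dat && python3 inch.py path.dat >/dev/null
echo '{"dx": [0, 0, 0], "dy": [0, 0, 0], "dz": [0, 0, 0], "ax": [0, 0, 0], "ay": [0, 0, 0], "az": [0, 0, 0]}' > path.dat && python3 inch.py path.dat
python3 - <<'E'
from h import *
c=cams.capture("wrist");s=4
for X,rr,R0 in(((.5475,.2904,.095),(14,24),.015),((.5948,.2398,.095),(22,32),.021)):
    p=proj(c,[X])[0];x0,y0=int(p[0])-40,int(p[1])-40
    g=cv2.resize(c["img"][y0:y0+80,x0:x0+80,::-1],None,fx=s,fy=s,interpolation=cv2.INTER_CUBIC)
    h=cv2.HoughCircles(cv2.GaussianBlur(cv2.cvtColor(g,6),(5,5),1.5),cv2.HOUGH_GRADIENT,1,200,param1=60,param2=15,minRadius=rr[0]*s,maxRadius=rr[1]*s)[0]
    u,v,r=h[0];print(r/s,plane(c,[(x0+u/s,y0+v/s)],.095),"expected r",314*R0/(c["R"]@X+c["t"])[2])
S=cams.capture("scene");T=cams.capture("top")
import pickle;pickle.dump((S,T,c),open("c1.pkl","wb"))
a=cv2.resize(S["img"][90:230,150:350,::-1],(570,400));b=cv2.resize(S["img"][210:310,270:350,::-1],(230,400))
cv2.imwrite("pics/chk.png",np.hstack([a,b]))
o=readout.get_obs();R=Ro.from_rotvec(o["eef_rot"]).as_matrix();print(o["tool_pos"],R.T@(np.array([.44,-.25,.28])-o["tool_pos"]))
E
```

```text
clock: 18.87
tool_pos: [0.5961, 0.2392, 0.0543]
eef_rot: [-1.203, -2.902, -0.0]
ft_force: [0.6, 0.1, -0.2]
gripper_width: 1.002
finger_force: 0.0
clock: 19.53
tool_pos: [0.5955, 0.2387, 0.2028]
eef_rot: [-1.202, -2.901, 0.003]
ft_force: [-0.2, 0.1, -0.8]
gripper_width: 1.0
finger_force: 0.0Traceback (most recent call last):
  File "<stdin>", line 6, in <module>
TypeError: 'NoneType' object is not subscriptable
```

Run:
```python
from h import *
c=cams.capture("wrist");s=4
for X,rr,R0 in(((.5475,.2904,.095),(14,24),.015),((.5948,.2398,.095),(22,32),.021)):
    p=proj(c,[X])[0];x0,y0=int(p[0])-40,max(0,int(p[1])-40)
    g=cv2.resize(c["img"][y0:y0+80,x0:x0+80,::-1],None,fx=s,fy=s,interpolation=cv2.INTER_CUBIC)
    h=cv2.HoughCircles(cv2.GaussianBlur(cv2.cvtColor(g,6),(5,5),1.5),cv2.HOUGH_GRADIENT,1,200,param1=50,param2=10,minRadius=rr[0]*s,maxRadius=rr[1]*s)
    if h is None: print("none",p);continue
    u,v,r=h[0][0];print(r/s,plane(c,[(x0+u/s,y0+v/s)],.095),"expected r",314*R0/(c["R"]@X+c["t"])[2])
S=cams.capture("scene");T=cams.capture("top")
import pickle;pickle.dump((S,T,c),open("c1.pkl","wb"))
a=cv2.resize(S["img"][90:230,150:350,::-1],(570,400));b=cv2.resize(S["img"][210:310,270:350,::-1],(230,400))
cv2.imwrite("pics/chk.png",np.hstack([a,b]))
o=readout.get_obs();R=Ro.from_rotvec(o["eef_rot"]).as_matrix();print(o["tool_pos"],R.T@(np.array([.44,-.25,.28])-o["tool_pos"]))
```

```text
18.975 [[0.54760956 0.29101324 0.095     ]] expected r 19.608126182285805
24.55 [[0.59522102 0.24084337 0.095     ]] expected r 25.539084394031
[0.59568836 0.23897301 0.20318994] [-0.2357443  -0.45588384 -0.07634004]
```

View pics/chk.png

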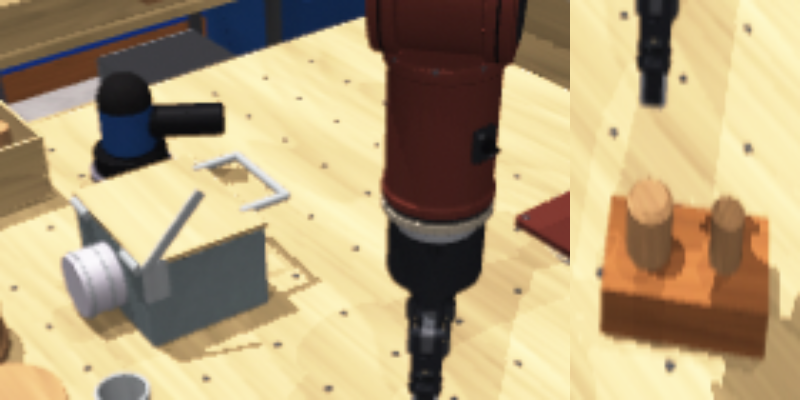

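Both legs stand home in their bores in the right-hand crop, with the shoulders on the cradle. The left crop shows the handle corners at about (237,155) and (288,193). Moving over the handle.

Units first: shifts go in shares of 0.8 m and turns go in shares of pi rad. So -0.152 m / 0.8 = -0.19, -0.079 m / 0.8 = -0.0988.

```bash
echo '{"dx": [-0.0988, -0.0988, -0.0988, -0.0988, -0.0988], "dy": [-0.19, -0.19, -0.19, -0.19, -0.19], "dz": [-0.0325, -0.0325, -0.0325, -0.0325, -0.0325], "ax": [0, 0, 0, 0, 0], "ay": [0, 0, 0, 0, 0], "az": [0, 0, 0, 0, 0]}' > path.dat && python3 inch.py path.dat>/dev/null
echo '{"dx": [-0.0988, -0.0988, -0.0988, -0.0988, -0.0988], "dy": [-0.19, -0.19, -0.19, -0.19, -0.19], "dz": [-0.0325, -0.0325, -0.0325, -0.0325, -0.0325], "ax": [0, 0, 0, 0, 0], "ay": [0, 0, 0, 0, 0], "az": [0, 0, 0, 0, 0]}' > path.dat && python3 inch.py path.dat>/dev/null
echo '{"dx": [-0.0988, -0.0988, -0.0988, -0.0988, -0.0988], "dy": [-0.19, -0.19, -0.19, -0.19, -0.19], "dz": [-0.0325, -0.0325, -0.0325, -0.0325, -0.0325], "ax": [0, 0, 0, 0, 0], "ay": [0, 0, 0, 0, 0], "az": [0, 0, 0, 0, 0]}' > path.dat && python3 inch.py path.dat>/dev/null
echo '{"dx": [0, 0, 0, 0], "dy": [0, 0, 0, 0], "dz": [0, 0, 0, 0], "ax": [0, 0, 0, 0], "ay": [0, 0, 0, 0], "az": [0.1592, 0.1592, 0.1592, 0.1592]}' > path.dat && python3 inch.py path.dat 0.4 >/dev/null
echo '{"dx": [0, 0, 0, 0, 0], "dy": [0, 0, 0, 0, 0], "dz": [0, 0, 0, 0, 0], "ax": [0, 0, 0, 0, 0], "ay": [0, 0, 0, 0, 0], "az": [0.0907, 0.0907, 0.0907, 0.0907, 0.0907]}' > path.dat && python3 inch.py path.dat
python3 snap.py h1 .116
python3 - <<'E'
from h import *
import pickle
S,T,_=pickle.load(open("c1.pkl","rb"));w,o=pickle.load(open("h1.pkl","rb"))
print("+y corner",tri(S,(251.1,157.6),T,np.array((466,336))/1.5),"-y",tri(S,(233.2,144.3),T,np.array((514,336))/1.5))
print(proj(w,[[.42,-.2,.116],[.42,-.34,.116]]))
hs=cv2.cvtColor(w["img"],cv2.COLOR_RGB2HSV)
m=((hs[:,:,1]<40)&(hs[:,:,2]>110)).astype(np.uint8)
n,l,st,ce=cv2.connectedComponentsWithStats(m)
for i in range(1,n):
    if st[i,4]>60: print(st[i],ce[i])
print(o["joint_positions"])
b=cv2.resize(w["img"][:,:,::-1],(600,450));cv2.imwrite("pics/h1.png",b)
E
```

```text
clock: 21.73
tool_pos: [0.4411, -0.2504, 0.282]
eef_rot: [-2.219, -2.223, 0.0]
ft_force: [0.4, -0.7, 0.0]
gripper_width: 0.4
finger_force: 0.0
[ 0.4411 -0.2505  0.2821]
[[-0.002, 1.0, -0.0], [1.0, 0.002, 0.0], [0.0, -0.0, -1.0]]
under tcp [[253.9 170.8]]
+y corner [ 0.41694926 -0.2103507   0.11527003] -y [ 0.41428131 -0.33448062  0.11343944]
[[232.14693104 119.44764066]
 [234.11313892 251.888028  ]]
[490   0  22  40 198] [496.28787879  22.01010101]
[411  91  52  15 294] [435.70068027  96.67006803]
[446 117  12  42 157] [451.9044586  136.87261146]
[ 224  126   78  128 2652] [247.90950226 184.14064857]
[ 433  161   32   62 1253] [449.48124501 193.12689545]
[419 246  11  32 119] [423.88235294 261.52941176]
[ 0.89328867  0.04599988 -0.476488    1.70584184  0.0213007   1.39534604
  0.41559514]
```

View pics/h1.png

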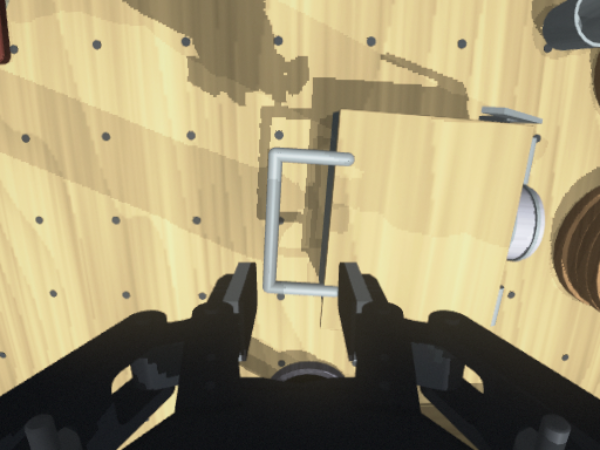

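The handle bar runs from about (275,150) to (269,292) in this 600-wide picture. The sight bar is beyond the box, and the flap is shut. I'll fit the bar line from the mask.

Run:
```python
from h import *
import pickle
w,o=pickle.load(open("h1.pkl","rb"))
hs=cv2.cvtColor(w["img"],cv2.COLOR_RGB2HSV)
m=((hs[:,:,1]<40)&(hs[:,:,2]>110)).astype(np.uint8)
n,l,st,ce=cv2.connectedComponentsWithStats(m); m=l==l[184,232] if l[184,232] else None
pts=[]
for r in range(142,238,2):
    x=np.where(m[r,215:250])[0]+215; pts.append(((x.min()+x.max())/2,r,x.max()-x.min()+1))
pts=np.array(pts);print(pts[:,2].mean())
P=plane(w,pts[:,:2],.116);k=np.polyfit(P[:,1],P[:,0],1);print("x=a*y+b",k,"resid",np.std(P[:,0]-np.polyval(k,P[:,1])))
ys=np.where(m[:,224:250].any(1))[0];E=plane(w,[(234,ys.min()),(230,ys.max()+1)],.116);print("ends",E)
yc=E[:,1].mean();H=np.array([np.polyval(k,yc),yc,.116]);th=np.arctan(k[0]);bar=np.array([np.sin(th),np.cos(th),0]);xb=np.array([np.cos(th),-np.sin(th),0])
print("mid",H,"theta",th,"box x dir",xb)
R=Ro.from_rotvec(o["eef_rot"]).as_matrix()
print("shift",R.T@(H-[0,0,.019]-o["tool_pos"]))
```

```text
11.5625
x=a*y+b [0.0625697  0.43558055] resid 0.00019982776494683954
ends [[ 0.42171389 -0.20625075  0.116     ]
 [ 0.41550602 -0.34254426  0.116     ]]
mid [ 0.41841158 -0.27439751  0.116     ] theta 0.062488237588662406 box x dir [ 0.99804825 -0.06244758  0.        ]
shift [-0.02388442 -0.02268275  0.18505871]
```

In the tool's units: 0.06 m / 0.8 = 0.075, -0.0227 m / 0.8 = -0.0284, 0.064 rad / 3.1416 = 0.0204.

```bash
echo '{"dx": [-0.0299, -0.0299, -0.0299, -0.0299, -0.0299], "dy": [-0.0284, -0.0284, -0.0284, -0.0284, -0.0284], "dz": [0.0375, 0.075, 0.075, 0.075, 0.075], "ax": [0, 0, 0, 0, 0], "ay": [0, 0, 0, 0, 0], "az": [0.0204, 0.0204, 0.0204, 0.0204, 0.0204]}' > path.dat && python3 inch.py path.dat>/dev/null
echo '{"dx": [0, 0, 0], "dy": [0, 0, 0], "dz": [0, 0, 0], "ax": [0, 0, 0], "ay": [0, 0, 0], "az": [0, 0, 0]}' > path.dat && python3 inch.py path.dat
python3 - <<'E'
from h import *
o=readout.get_obs();R=Ro.from_rotvec(o["eef_rot"]).as_matrix();print(R.round(3).tolist(),R.T@(np.array([.4184,-.2744,.097])-o["tool_pos"]))
w=cams.capture("wrist");hs=cv2.cvtColor(w["img"],cv2.COLOR_RGB2HSV)
m=((hs[:,:,1]<40)&(hs[:,:,2]>110))
p=[]
for r in range(112,180,4):
    x=np.where(m[r,215:290])[0]+215
    if len(x)<25 and len(x)>5:p.append(((x.min()+x.max())/2,r))
P=plane(w,p,.116);k=np.polyfit(P[:,1],P[:,0],1);print(len(p),k,"x at mid",np.polyval(k,-.2744),np.std(P[:,0]-np.polyval(k,P[:,1])))
E
```

```text
clock: 22.45
tool_pos: [0.4192, -0.2746, 0.2235]
eef_rot: [2.289, 2.149, 0.001]
ft_force: [0.3, -0.4, -0.3]
gripper_width: 0.402
finger_force: 0.0
[[0.063, 0.998, 0.002], [0.998, -0.063, -0.001], [-0.001, 0.002, -1.0]] [ 0.00024046 -0.00099454  0.12654261]
17 [0.05988193 0.43479212] x at mid 0.4183605166891704 0.00020993216649465275
```

Consistent from the second place. Descend and grip.

In the tool's units: 0.085 m / 0.8 = 0.1063, 0.06 m / 0.8 = 0.075.

```bash
echo '{"dx": [0, 0, 0, 0, 0], "dy": [-0.0013, -0.0013, -0.0013, -0.0013, -0.0013], "dz": [0.0375, 0.075, 0.1063, 0.1063, 0.1063], "ax": [0, 0, 0, 0, 0], "ay": [0, 0, 0, 0, 0], "az": [0, 0, 0, 0, 0]}' > path.dat && python3 inch.py path.dat
echo '{"dx": [0, 0, 0, 0, 0], "dy": [0, 0, 0, 0, 0], "dz": [0.0188, 0.0375, 0.0513, 0.0513, 0.0513], "ax": [0, 0, 0, 0, 0], "ay": [0, 0, 0, 0, 0], "az": [0, 0, 0, 0, 0]}' > path.dat && python3 inch.py path.dat
echo '{"dx": [0, 0, 0, 0, 0], "dy": [0, 0, 0, 0, 0], "dz": [0, 0, 0, 0, 0], "ax": [0, 0, 0, 0, 0], "ay": [0, 0, 0, 0, 0], "az": [0, 0, 0, 0, 0]}' > path.dat && python3 inch.py path.dat 0.0
echo '{"dx": [0, 0, 0, 0], "dy": [0, 0, 0, 0], "dz": [0, 0, 0, 0], "ax": [0, 0, 0, 0], "ay": [0, 0, 0, 0], "az": [0, 0, 0, 0]}' > path.dat && python3 inch.py path.dat
```

```text
clock: 22.92
tool_pos: [0.417, -0.2742, 0.1372]
eef_rot: [-2.29, -2.148, 0.0]
ft_force: [-0.2, -0.6, 0.9]
gripper_width: 0.406
finger_force: 0.0
clock: 23.33
tool_pos: [0.4178, -0.2748, 0.0973]
eef_rot: [2.291, 2.149, 0.0]
ft_force: [-0.6, -0.2, 0.5]
gripper_width: 0.399
finger_force: 0.0
clock: 23.75
tool_pos: [0.4188, -0.2751, 0.0977]
eef_rot: [2.289, 2.147, 0.002]
ft_force: [4.1, 0.8, 6.5]
gripper_width: 0.116
finger_force: 58.7
clock: 24.08
tool_pos: [0.4188, -0.2751, 0.0977]
eef_rot: [2.289, 2.147, 0.002]
ft_force: [3.5, 0.1, 6.6]
gripper_width: 0.119
finger_force: 58.7
```

Gripped (pad opening matches the 12 mm bar). Lifting along the 215 mm arc.

In the tool's units: -0.0554 m / 0.8 = -0.0693, -0.0446 m / 0.8 = -0.0558.

```bash
echo '{"dx": [0, 0, 0, 0, 0], "dy": [0.0008, 0.0023, 0.0045, 0.0074, 0.0111], "dz": [-0.0141, -0.028, -0.042, -0.0558, -0.0693], "ax": [0, 0, 0, 0, 0], "ay": [0, 0, 0, 0, 0], "az": [0, 0, 0, 0, 0]}' > path.dat && python3 inch.py path.dat
echo '{"dx": [0, 0], "dy": [0, 0], "dz": [0, 0], "ax": [0, 0], "ay": [0, 0], "az": [0, 0]}' > path.dat && python3 inch.py path.dat
```

```text
clock: 24.5
tool_pos: [0.4269, -0.2755, 0.1524]
eef_rot: [2.29, 2.148, 0.001]
ft_force: [7.8, -2.9, -6.8]
gripper_width: 0.117
finger_force: 58.3
clock: 24.67
tool_pos: [0.4268, -0.2755, 0.1518]
eef_rot: [2.29, 2.148, 0.001]
ft_force: [7.3, -3.5, -5.5]
gripper_width: 0.112
finger_force: 58.6
```

In the tool's units: -0.0513 m / 0.8 = -0.0641, -0.0416 m / 0.8 = -0.052.

```bash
echo '{"dx": [0, 0, 0, 0, 0], "dy": [0.0044, 0.0094, 0.0151, 0.0216, 0.0286], "dz": [-0.0134, -0.0265, -0.0394, -0.052, -0.0641], "ax": [0, 0, 0, 0, 0], "ay": [0, 0, 0, 0, 0], "az": [0, 0, 0, 0, 0]}' > path.dat && python3 inch.py path.dat
echo '{"dx": [0, 0, 0, 0, 0], "dy": [0.0078, 0.016, 0.0249, 0.0343, 0.0443], "dz": [-0.0118, -0.0231, -0.0341, -0.0445, -0.0545], "ax": [0, 0, 0, 0, 0], "ay": [0, 0, 0, 0, 0], "az": [0, 0, 0, 0, 0]}' > path.dat && python3 inch.py path.dat
echo '{"dx": [0, 0, 0], "dy": [0, 0, 0], "dz": [0, 0, 0], "ax": [0, 0, 0], "ay": [0, 0, 0], "az": [0, 0, 0]}' > path.dat && python3 inch.py path.dat
python3 - <<'E'
from h import *
import pickle
S=cams.capture("scene");T=cams.capture("top");W=cams.capture("wrist");pickle.dump((S,T,W,readout.get_obs()),open("c2.pkl","wb"))
p=readout.get_obs()["tool_pos"];h=np.array([.4184,-.2744])+.215*np.array([.998,-.0625])
g=p+[0,0,.019];d=(h-g[:2])@[.998,-.0625];print("angle",np.degrees(np.arctan2(g[2]-.110,d)-np.arctan(6/215)),"radius",np.hypot(d,g[2]-.11))
E
```

```text
clock: 25.08
tool_pos: [0.4478, -0.2768, 0.2027]
eef_rot: [-2.29, -2.146, 0.003]
ft_force: [-5.4, -1.5, -0.6]
gripper_width: 0.111
finger_force: 58.6
clock: 25.5
tool_pos: [0.4813, -0.2791, 0.2475]
eef_rot: [-2.289, -2.143, 0.008]
ft_force: [-18.5, 3.0, 12.8]
gripper_width: 0.114
finger_force: 58.6
clock: 25.75
tool_pos: [0.4815, -0.2791, 0.2477]
eef_rot: [-2.29, -2.144, 0.007]
ft_force: [-18.6, 2.3, 13.6]
gripper_width: 0.115
finger_force: 59.7
angle 44.28423767645965 radius 0.21813532272702899
```

In the tool's units: -0.0015 m / 0.8 = -0.0019, -0.001 m / 0.8 = -0.0013.

```bash
echo '{"dx": [0, 0, 0, 0], "dy": [-0.0013, -0.0019, -0.0019, -0.0019], "dz": [-0.0013, -0.0019, -0.0019, -0.0019], "ax": [0, 0, 0, 0], "ay": [0, 0, 0, 0], "az": [0, 0, 0, 0]}' > path.dat && python3 inch.py path.dat
python3 - <<'E'
from h import *
import pickle
S=cams.capture("scene");T=cams.capture("top");W=cams.capture("wrist");o=readout.get_obs();pickle.dump((S,T,W,o),open("c2.pkl","wb"))
xb=np.array([.998,-.0625,0]);yb=np.array([.0625,.998,0]);H=np.array([.4184,-.2744,.11])+.215*xb
def P(th,r,y,n=.006): t=np.radians(th);return H-xb*(r*np.cos(t)-n*np.sin(t))+yb*y+np.array([0,0,r*np.sin(t)+n*np.cos(t)])
for n,c in(("S",S),("T",T)):
    for th in(40,45,50):print(n,th,"end",proj(c,[P(th,.215,.06),P(th,.175,.06),P(th,.215,-.06)]).round(1).tolist())
    u,v=proj(c,[P(45,.2,.06)])[0].astype(int)
    hs=cv2.cvtColor(c["img"],cv2.COLOR_RGB2HSV)
    m=(hs[:,:,1]<60)&(hs[:,:,2]>90)
    print(u-16,v-14)
    for r in range(v-14,v+15):print(''.join('#' if k else '.' for k in m[r,u-16:u+17]),r)
E
```

```text
clock: 26.23
tool_pos: [0.4818, -0.2791, 0.2482]
eef_rot: [-2.291, -2.147, 0.003]
ft_force: [-7.2, -0.9, 2.2]
gripper_width: 0.113
finger_force: 59.0
S 40 end [[234.2, 126.6], [226.5, 136.1], [216.7, 113.6]]
S 45 end [[230.5, 123.9], [223.4, 134.1], [213.1, 110.9]]
S 50 end [[226.4, 121.6], [220.0, 132.3], [209.1, 108.6]]
211 113
.##.............................. 113
######........................... 114
###.#............................ 115
###.............................. 116
##............................... 117
#...........##................... 118
#............###................. 119
............#####................ 120
.............######.............. 121
..............######............. 122
..........#.....######........... 123
..................#####.......... 124
...................####.......... 125
...................####.......... 126
.................#####........... 127
.................####............ 128
................#####............ 129
...............#####............. 130
...............####.............. 131
..............####............... 132
........
[... 917 characters left out ...]
............ 192
.......###########............... 193
.............#####............... 194
.............####................ 195
.............####................ 196
..............##........#........ 197
..............#####.............. 198
..............###########........ 199
..............############....... 200
...............##########........ 201
........................#........ 202
.#.............##.......#........ 203
.##...##.......##......##........ 204
.##...##.......##......##........ 205
.####.##......###......##........ 206
.########.....###########........ 207
.####.........###########........ 208
................#########........ 209
................................. 210
```

Run:
```python
from h import *
import pickle
S,T,W,o=pickle.load(open("c2.pkl","rb"));S0=pickle.load(open("c1.pkl","rb"))[0]
hs=cv2.cvtColor(S["img"],cv2.COLOR_RGB2HSV).astype(int);wt=np.clip(80-hs[:,:,1],0,None)*(hs[:,:,2]>80)
p=[(np.average(np.arange(217,236),weights=wt[r,217:236]),r) for r in range(128,138)]
k=np.polyfit([b for a,b in p],[a for a,b in p],1);print("arm slope",k[0],"at row130",np.polyval(k,130))
xb=np.array([.998,-.0625,0]);yb=np.array([.0625,.998,0]);H=np.array([.4184,-.2744,.11])+.215*xb
def P(th,r,y,n=.006): t=np.radians(th);return H-xb*(r*np.cos(t)-n*np.sin(t))+yb*y+np.array([0,0,r*np.sin(t)+n*np.cos(t)])
for th in(41,43,45,47,49):
    q=proj(S,[P(th,.205,.06),P(th,.175,.06)]);s=(q[1,0]-q[0,0])/(q[1,1]-q[0,1]);print(th,s,q[0,0]+s*(130-q[0,1]))
print("shut corner pred",proj(S0,[P(0,.215,.06),P(0,.215,-.06)]),"seen 251.1,157.6 / 233.2,144.3")
# sight bar in shut picture: grey line
a=proj(S0,[H+yb*.105,H+yb*.105+.11*.7071*(np.array([0,0,1])-xb)]);print("sight pred",a)
h0=cv2.cvtColor(S0["img"],cv2.COLOR_RGB2HSV);m=(h0[:,:,1]<70)&(h0[:,:,2]>60)
for r in range(155,188,2):print(''.join('#' if v else '.' for v in m[r,195:225]),r)
```

```text
arm slope -0.5006358308214122 at row130 228.06363221043614
41 -0.7808112209973409 230.35834941663936
43 -0.7369317391750012 228.26264274051303
45 -0.6945065999316723 226.2342872023108
47 -0.6533656695295351 224.26525203498903
49 -0.6133550920696921 222.34826563547057
shut corner pred [[249.49351429 157.46202935]
 [232.39892681 143.6173655 ]] seen 251.1,157.6 / 233.2,144.3
sight pred [[200.45344297 185.01644265]
 [219.89211106 157.13917712]]
...##...........####...#...... 155
##...##..........#########.... 157
####...###.........#######.... 159
######...##........######..... 161
#######.#.####....#####..###.. 163
###########.##########.....### 165
####################.......... 167
###################.##........ 169
##################.#####...... 171
################..#########... 173
.##############.#########..... 175
....#########.#####.......#### 177
#....#######..........######## 179
####.#########.############### 181
############################## 183
############################## 185
############################## 187
```

All cues agree on about 44.5°, so I'll nudge half a degree along the arc.

In the tool's units: -0.0014 m / 0.8 = -0.0018, 0.0013 m / 0.8 = 0.0016.

```bash
echo '{"dx": [0, 0, 0, 0, 0], "dy": [0.0009, 0.0016, 0.0016, 0.0016, 0.0016], "dz": [-0.0009, -0.0018, -0.0018, -0.0018, -0.0018], "ax": [0, 0, 0, 0, 0], "ay": [0, 0, 0, 0, 0], "az": [0, 0, 0, 0, 0]}' > path.dat && python3 inch.py path.dat
echo '{"dx": [0, 0, 0, 0, 0], "dy": [0, 0, 0, 0, 0], "dz": [0, 0, 0, 0, 0], "ax": [0, 0, 0, 0, 0], "ay": [0, 0, 0, 0, 0], "az": [0, 0, 0, 0, 0]}' > path.dat && python3 inch.py path.dat
python3 - <<'E'
from h import *
p=readout.get_obs()["tool_pos"];h=np.array([.4184,-.2744])+.215*np.array([.998,-.0625])
g=p+[0,0,.019];d=(h-g[:2])@[.998,-.0625];print("angle",np.degrees(np.arctan2(g[2]-.110,d)-np.arctan(6/215)))
T=cams.capture("top");c,_,_=[*__import__("pickle").load(open("c1.pkl","rb"))]
S=cams.capture("scene")
d=cv2.absdiff(S["img"],c["img"])[225:300,275:350];print("cradle diff",d.max(2).mean())
hs=cv2.cvtColor(S["img"],cv2.COLOR_RGB2HSV);m=(hs[:,:,1]<60)&(hs[:,:,2]>90)
for r in(128,130,132,134,136,138):
    x=np.where(m[r,219:236])[0]+219;print(r,x.mean(),end=' ')
E
```

```text
clock: 26.8
tool_pos: [0.4831, -0.2791, 0.2495]
eef_rot: [-2.291, -2.147, 0.003]
ft_force: [-6.3, -0.0, 1.5]
gripper_width: 0.113
finger_force: 59.0
clock: 27.22
tool_pos: [0.4831, -0.2792, 0.2495]
eef_rot: [-2.291, -2.147, 0.003]
ft_force: [-6.2, -0.3, 2.5]
gripper_width: 0.119
finger_force: 59.0
angle 44.9652933647388
cradle diff 18.161244444444446
128 229.0 130 227.5 132 226.0 134 224.5 136 223.0 138 221.5
```

```bash
python3 -c "
from station import manip, cams, readout
print(manip.job_done())"
```

```text
the job is handed in; nothing more can be done
None
```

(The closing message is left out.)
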